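Turn the glue warmer up four clicks and start it

ROBOT

A 6-joint arm with a two-finger parallel gripper is mounted at the origin on a cart in front of the work surface, level with it; the furniture and walls round the work are solid. World frame = base frame: x ahead of the robot, y to its left, z up, the work surface at z = 0. Lengths are in mm, angles in rad, forces in N, time in s.
With the tool pointing down it reaches from about 400 to 825 mm from the base axis. Payload 7 kg.
Tool frame: the origin (TCP) lies at the very end of the fingers, on their centre line; the grasp point (between the pads) lies 19 mm behind it; z points along the fingers, y is the line along which they close (so a half turn about z gives the same grasp; the last joint's range is limited). The gripper opens to 88 mm and grips with 3 to 60 N. Pads are 19 mm wide; open, the fingers measure 130 mm over their backs; the gripper's body (78 mm by 193 mm) begins 47 mm behind the grasp point.
Start: joints at [-0.461, 0.359, 0.012, 0, -1.224, -0.288], TCP at [494.321, -459.611, 202.861] pointing down, gripper open.
Joint ranges: [-3.07, 3.07], [-1.43, 2.12], [-1.02, 1.25], [-3.03, 1.67], [-3.05, -0], [-3.03, 3.03]. Speed limits (rad/s): [2.39, 2.39, 3.01, 3.14, 3.14, 3.14].

INTERFACE

Orientations are given as a unit quaternion [x, y, z, w].
In Python, from plant import bot gives the robot as it stands. Calls block until the motion is done:
- bot.move_ptp(position, orientation): joint-space move of the TCP to a pose.
- bot.line_to(position, velocity=150, ori=None): straight line of the TCP; ori=None keeps the orientation; velocity is the mean speed in mm/s.
- bot.move_joints(angles): joint-space move.
- bot.move_gripper(opening, force=None): finger opening in mm; force is the grip in N (None keeps the last); returns when the fingers have stopped.
- bot.pause(seconds).
- bot.solve_ik(position, orientation): joint angles nearest the present ones, or None.
- bot.read_state(): the state.
- bot.camera(name): name is "scene" or "top"; returns the picture (420x560x3 uint8, red, green, blue); there is no depth.
- bot.get_calibration(name): a dict with "fx", "fy", "cx", "cy" (pixels), "view" (4x4, takes a point from world to camera coordinates). Camera axes: x right, y up, looking along -z (the intrinsics and any distortion apply to the point x, -y, -z); pixel columns grow to the right and rows downward; lengths in mm; the calibration is good to about 2 mm. A picture is of the moment at which its call begins. get_calibration takes no time and is no camera call.
A pose or a line that the arm cannot do raises bot.Unreachable and nothing moves.
- bot.close_job(): hands the job in; it is judged then, once.
The state is a dict: "t": time; "joint_pos": joint angles; "qvel": joint speeds; "tau": joint torques, N m; "tcp_pos": TCP position; "eef_rot": TCP orientation; "contact_force": force on the tool from outside, world axes, zero at the start; "moment": the same for the moment, N m; "width": finger opening in mm; "finger_force": force on a finger pad.
Only numpy, scipy, OpenCV 4.12 (cv2) and the standard library are available. Lean on these libraries where they do the work, as an engineer would, in place of code of your own. Each camera call takes 0.05 s, during which the arm holds its last target. There are 200 camera calls.

TASK

Turn up the glue warmer for today's glue: with a fingertip push the lever of its big click-stop dial clockwise by exactly four clicks from where it stands, never past the fourth, then press the round steel start button fully down and let it come up again. Only touch and push, gently: do not pinch or grip the dial, do not lift or shift the warmer, and leave the small timer knob and the things lying round about as they are.

Things in the scene. Friction and masses are not known exactly. Their poses are not given: they have to be found in the camera images.
- warmer: Glue warmer: grey metal case, 220 (x) by 200 (y) by 62 mm high, loose on rubber feet, about 4.5 kg. Origin: centre of its underside; x to its back, y to its left, z up; its front faces -x. On its flat top: big dial front left (x -45, y +35 mm), start button front right (x -75, y -66), timer knob behind that, covered steel pot at the back (x +60, y -40; 99 mm above the bench).
- thermostat (a joint): Big dial's angle (rad), growing clockwise seen from above. Clicks every 0.3927 (22.5 degrees): it rests at 0, 0.3927 ... 3.927, stops 0.1 beyond both ends; starts at rest on one of the four lowest. Between rests it is pushed over a hump midway (about 5 N at the lever's end, most just after leaving a rest); past the hump it snaps on by itself to the next rest and stays.
- dial_axis (a point): Point on the big dial's upright axis, level with the lever's top, 99 mm above the bench. The dial is a black disc 92 mm across, its top 13 mm above the case, with an aluminium hub 26 mm across rising to 34 mm above the case.
- lever_end (a point): Outer end of the dial's lever, on its top edge, 42 mm from the axis, 99 mm above the bench. The lever is an upright aluminium bar running radially from the hub to 44 mm: 10 mm thick, flat sides, rising 24 mm above the disc, free on both sides. Seen from above, dial_axis to lever_end points 112.5 degrees counterclockwise of the warmer's +x at joint 0.
- start_top (a point): Centre of the top of the start button: round steel push button, 26 mm across, in a black housing, at x -75, y -66 mm in the warmer's frame, pressed straight down. A spring holds it up.
- start (a joint): Travel of the start button (m): 0 up, 0.006 fully down, which takes 5 N; it counts as pressed beyond 0.004. It springs back when let go.
- timer: Small timer knob: black, 32 mm across, 16 mm high, axis at x -10, y -66 mm in the warmer's frame, no clicks. To be left alone.
- chisel: Chisel with a yellow handle, 236 mm long, lying on the bench to the left of the warmer. Bystander; origin under its middle.
- pencil: Green pencil, 168 mm, lying between the warmer and the chisel. Bystander.
- clamp: Black spring clamp, 162 mm, lying on the bench to the right of the warmer. Bystander.
- bridge: Dark wooden guitar bridge, 160 by 33 by 10 mm, lying on the bench in front of the warmer. Bystander.

How it is judged:
By the outcome, as a careful person would: the job done as asked, in the order asked, and still so for the second after the job is handed in, with the robot touching nothing.
It also fails if it takes over 48 s, if anything falls off the work surface, if the arm or the gripper's body presses on something with over 40 N, if the wrist force passes 120 N, or if a joint passes its speed limit or range.

## Working session

There is one attempt and no reset: what is moved stays moved. The work goes in short steps, each a Python script; the robot and the scene stay as the last script left them, time stands still between calls to the robot, and variables do not carry over. Pictures are saved under pics/ and viewed, at most 13 in all, crops included, and the job is handed in when it is done.

```bash
ls; mkdir -p pics
python3 - <<'E'
from plant import bot
import cv2
for n in("scene","top"):
    cv2.imwrite(f"pics/{n}0.png",bot.camera(n)[:,:,::-1]); c=bot.get_calibration(n); print(c)
s=bot.read_state(); print(s['t'],s['eef_rot'],s['contact_force'],s['width'])
E
```

```text
pics
{'fx': 543.6486284585575, 'fy': 543.6486284585575, 'cx': 270.8932891881632, 'cy': 212.9323995716661, 'view': array([[ 7.92976504e-01, -6.09047322e-01, -1.57994933e-02,
        -4.42589375e+02],
       [ 2.45151773e-01,  2.95231133e-01,  9.23438783e-01,
        -2.42442506e+02],
       [-5.57753415e-01, -7.36138532e-01,  3.83420383e-01,
        -8.43366960e+02],
       [ 0.00000000e+00,  0.00000000e+00,  0.00000000e+00,
         1.00000000e+00]])}
{'fx': 426.395733106218, 'fy': 426.395733106218, 'cx': 281.6794091117227, 'cy': 208.9195960079484, 'view': array([[-4.56915483e-02, -9.98937623e-01, -5.99224020e-03,
         3.65758634e+01],
       [ 9.76978614e-01, -4.59368485e-02,  2.08332892e-01,
        -5.83088123e+02],
       [-2.08386829e-01,  3.66476189e-03,  9.78039620e-01,
        -8.17763114e+02],
       [ 0.00000000e+00,  0.00000000e+00,  0.00000000e+00,
         1.00000000e+00]])}
0.1 [-3.99380103e-01  9.16785113e-01  6.71590716e-04 -3.73245337e-04] [-0.57849685  0.53672823 -0.41813716] 87.91844608272211
```

View pics/top0.png

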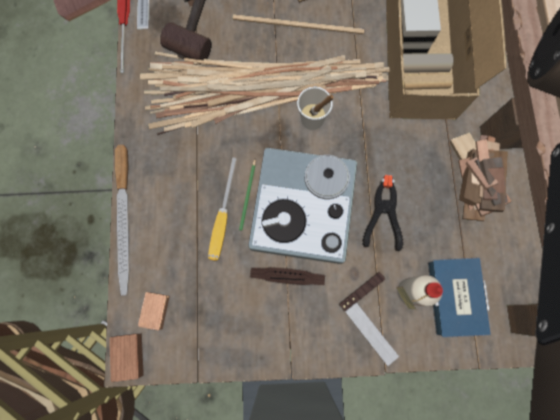

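View pics/scene0.png

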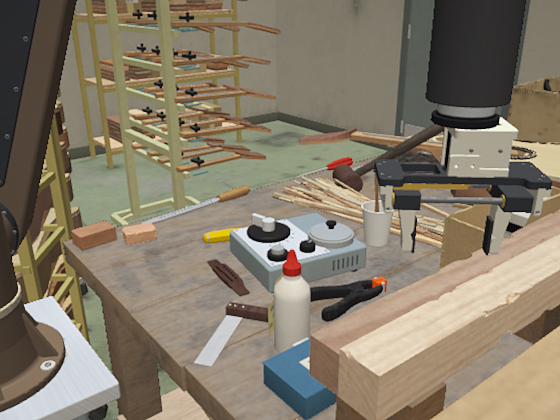

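The top view shows the warmer at about (305,205): dial disc (284,220), lever pointing left to about (263,224), button (332,242) and timer (336,211). I'll measure these more finely.

```bash
cat > h.py <<'E'
import numpy as np, cv2
from plant import bot
def ray(n,u,v,z):
    c=bot.get_calibration(n); V=c['view']; R=V[:3,:3]; t=V[:3,3]
    d=R.T@np.array([(u-c['cx'])/c['fx'],-(v-c['cy'])/c['fy'],-1]); o=-R.T@t
    return (o+d*(z-o[2])/d[2])
def proj(n,p):
    c=bot.get_calibration(n); q=c['view'][:3,:3]@np.array(p)+c['view'][:3,3]
    return np.array([c['cx']+c['fx']*q[0]/-q[2], c['cy']-c['fy']*q[1]/-q[2]])
E
python3 - <<'E'
from h import *
im=cv2.imread("pics/top0.png")
g=cv2.cvtColor(im,cv2.COLOR_BGR2GRAY)
x0,y0=240,140
c=cv2.resize(im[y0:y0+130,x0:x0+130],None,fx=4.6,fy=4.6,interpolation=cv2.INTER_CUBIC); cv2.imwrite("pics/crop1.png",c)
m=(g<75).astype(np.uint8); m[:150]=0;m[265:]=0;m[:,:255]=0;m[:,350:]=0
for k in cv2.findContours(m,cv2.RETR_EXTERNAL,cv2.CHAIN_APPROX_NONE)[0]:
    if len(k)>12:
        e=cv2.fitEllipse(cv2.convexHull(k)); print(cv2.contourArea(k),e, ray("top",*e[0],75)[:2])
# white panel / case
hsv=cv2.cvtColor(im,cv2.COLOR_BGR2HSV); w=((hsv[...,1]<40)&(g>170)).astype(np.uint8)
w=cv2.morphologyEx(w,cv2.MORPH_OPEN,np.ones((2,2)))
n,l,st,ce=cv2.connectedComponentsWithStats(w)
for i in range(1,n):
    if st[i,4]>25 and 240<ce[i][0]<360 and 150<ce[i][1]<270:
        pts=np.argwhere(l==i)[:,::-1].astype(np.float32); r=cv2.minAreaRect(pts); print(st[i],ce[i],r)
        if st[i,4]>1000:
            b=cv2.boxPoints(r);print(b,[ray("top",*p,62)[:2].round(1) for p in b])
E
```

```text
236.0 ((331.04571533203125, 242.39894104003906), (17.859580993652344, 18.110544204711914), 96.6174545288086) [508.43949016 -85.6836916 ]
104.5 ((335.0346984863281, 210.98020935058594), (12.566702842712402, 13.254552841186523), 68.63509368896484) [571.9430558 -98.2184065]
1021.0 ((283.75982666015625, 220.5343475341797), (41.971900939941406, 42.37849426269531), 97.98159790039062) [557.14788069   6.4779877 ]
47.5 ((328.1606140136719, 172.79052734375), (8.205154418945312, 8.46483325958252), 94.51109313964844) [653.00272875 -89.82309125]
[ 253  185   98   75 3485] [303.05681492 221.51477762] ((302.25775146484375, 221.72076416015625), (91.77537536621094, 62.35539627075195), 8.45502758026123)
[[252.28462 245.8126 ]
 [261.45294 184.1349 ]
 [352.2309  197.62892]
 [343.06256 259.30664]] [array([510.6,  72.5]), array([638.9,  49.3]), array([ 601.1, -137.5]), array([ 474.9, -108.9])]
```

View pics/crop1.png

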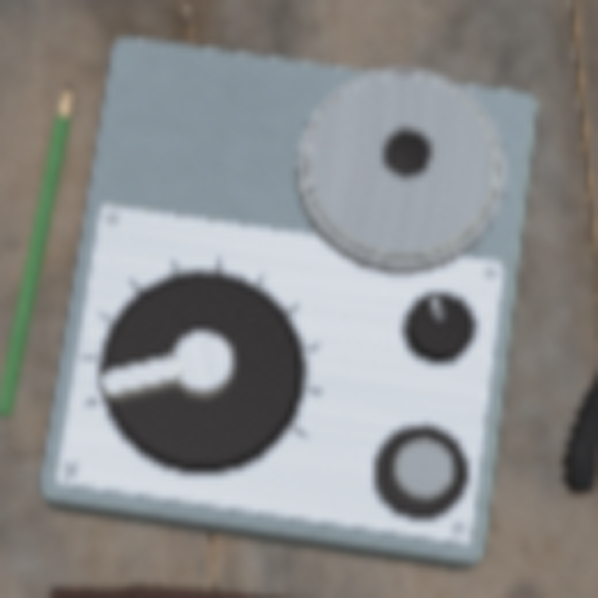

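The crop shows the lever from hub (205,362) to its end (105,383), which puts it near joint 0 with the warmer yawed about −11°. The button is at (422,468) and the timer at (439,327). Next I'll compute the poses, look at the button from the side view and check IK.

```bash
cat >> h.py <<'E'
from scipy.spatial.transform import Rotation as Rot
AX=np.array([557.1,6.5]); YAW=np.radians(-11.2)
def quat(th):  # tool down, y axis at world angle th
    y=np.array([np.cos(th),np.sin(th),0]); z=np.array([0,0,-1.]); return Rot.from_matrix(np.c_[np.cross(y,z),y,z]).as_quat()
def finger(phi,gap,r=35,half=26):  # closed fingers behind (CCW of) a lever at world angle phi
    u=np.array([np.cos(phi),np.sin(phi)]); v=np.array([-u[1],u[0]]); return AX+r*u+(half+gap)*v
E
python3 - <<'E'
from h import *
t=lambda a,b:(240+a/4.6,140+b/4.6)
for tip,hub in (((105,383),(205,362)),):
    a=ray("top",*t(*tip),99)[:2]; b=ray("top",*t(*hub),97)[:2]; d=a-b
    print(a,b,np.hypot(*d),np.degrees(np.arctan2(d[1],d[0])), "rel",np.degrees(np.arctan2(d[1],d[0])-YAW))
c,s=np.cos(YAW),np.sin(YAW); R=np.array([[c,-s],[s,c]])
print("origin",AX-R@[-45,35],"button",AX+R@[-30,-101],"timer",AX+R@[35,-101])
B=AX+R@[-30,-101]
for z in (66,70,75,80): print(z,"steel top view",ray("top",*t(423,467),z)[:2],"housing",ray("top",*t(421,471),z)[:2],"B in scene",proj("scene",[*B,z]))
for k in (0,30,60,90):
    phi=np.radians(101.3-k)
    for sg in(1,-1):
        q=bot.solve_ik([*finger(phi,3),83],quat(phi+sg*np.pi/2)); print(k,sg,None if q is None else np.round(q,2))
for a in (0,180,90,-90):
    q=bot.solve_ik([*B,90],quat(YAW+np.radians(a))); print('btn',a,None if q is None else np.round(q,2))
im=cv2.imread("pics/scene0.png"); cv2.imwrite("pics/crop2.png",cv2.resize(im[205:285,225:325],None,fx=7,fy=7,interpolation=cv2.INTER_CUBIC))
E
```

```text
[549.21452142  47.86833108] [556.6868053   4.8864497] 43.62656477017382 99.86215048078672 rel 111.06215048078673
origin [594.4447797  -36.57397624] button [508.05367587 -86.74944015] timer [571.81576096 -99.37467298]
66 steel top view [511.27272923 -88.68832001] housing [509.5534538  -87.68939789] B in scene [277.22119281 256.18892536]
70 steel top view [510.7567834  -88.21403847] housing [509.04554665 -87.21978695] B in scene [277.1973978  254.31470279]
75 steel top view [510.11185111 -87.62118656] housing [508.41066273 -86.63277326] B in scene [277.16755478 251.96410689]
80 steel top view [509.46691882 -87.02833464] housing [507.7757788  -86.04575958] B in scene [277.13760091 249.60477951]
0 1 [ 0.44  0.22 -0.48  0.   -0.87 -0.25]
0 -1 [ 0.44  0.22 -0.48  0.   -0.87  2.9 ]
30 1 [ 0.45  0.25 -0.44  0.   -0.88 -0.78]
30 -1 [ 0.45  0.25 -0.44  0.   -0.88  2.36]
60 1 [ 0.44  0.29 -0.39  0.   -0.89 -1.29]
60 -1 [ 0.44  0.29 -0.39  0.   -0.89  1.86]
90 1 [ 0.4   0.32 -0.34  0.   -0.91 -1.78]
90 -1 [ 0.4   0.32 -0.34  0.   -0.91  1.36]
btn 0 [ 0.21  0.2  -0.49  0.   -0.88  2.73]
btn 180 [ 0.21  0.2  -0.49  0.   -0.88 -0.41]
btn 90 [ 0.21  0.2  -0.49  0.   -0.88 -1.98]
btn -90 [ 0.21  0.2  -0.49  0.   -0.88  1.16]
```

View pics/crop2.png

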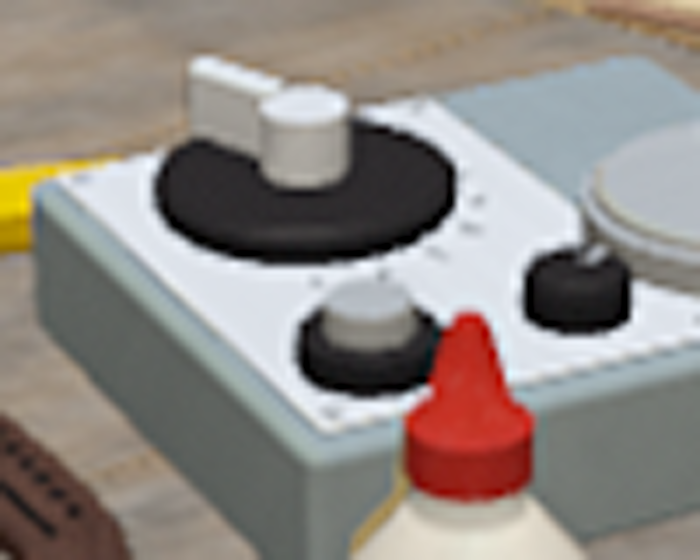

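The side view shows the button standing well above its housing (top at crop (370,300), so z≈84). The lever is free on both sides. I'll close the gripper, go in behind the lever and feel for contact.

Run:
```python
from h import *
phi=np.radians(101.3); q=quat(phi+np.pi/2)
bot.move_gripper(0,force=10)
bot.move_ptp([*finger(phi,12),190],q)
bot.line_to([*finger(phi,12),115]); 
bot.line_to([*finger(phi,12),83],velocity=60)
bot.pause(.3); f0=bot.read_state()['contact_force']; print(bot.read_state()['t'],f0)
v=np.array([-np.sin(phi),np.cos(phi)])
for g in np.arange(10,-4,-1.):
    bot.line_to([*finger(phi,g),83],velocity=20)
    s=bot.read_state(); f=(s['contact_force']-f0); fv=f[:2]@v
    print(g,f.round(2),round(fv,2))
    if fv>1.5: break
s=bot.read_state();print(s['t'],s['tcp_pos'],s['width'])
cv2.imwrite("pics/a_top.png",bot.camera("top")[:,:,::-1]); cv2.imwrite("pics/a_scene.png",bot.camera("scene")[:,:,::-1])
im=cv2.imread("pics/a_scene.png"); cv2.imwrite("pics/a_crop.png",cv2.resize(im[150:290,200:370],None,fx=4,fy=4,interpolation=cv2.INTER_CUBIC))
```

```text
4.95 [ 0.81265969 -0.09175263  0.14746336]
10.0 [-1.46 -0.08  0.21] 1.45
9.0 [-0.84  0.64 -0.42] 0.7
8.0 [-1.11  0.1   0.54] 1.07
7.0 [-1.7   0.65 -0.13] 1.54
5.95 [517.95065006  34.35679261  82.99297203] 0.6230325485376669
```

View pics/a_crop.png

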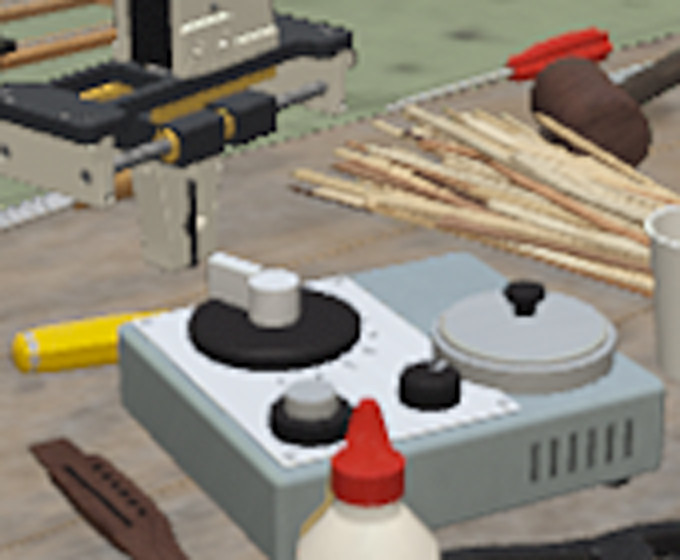

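Run:
```python
from h import *
p=bot.read_state()['tcp_pos']; print(p, bot.read_state()['t'],bot.read_state()['contact_force'])
for n,(a,b,f) in dict(scene=(200,150,4)).items(): print((proj(n,p)-[a,b])*f)
print(proj("top",p), (proj("scene",[*AX,99])-[200,150])*4,(proj("scene",[549.2,47.9,99])-[200,150])*4)
im=cv2.imread("pics/a_top.png"); cv2.imwrite("pics/a_topc.png",cv2.resize(im[140:290,200:380],None,fx=3.8,fy=3.8,interpolation=cv2.INTER_CUBIC))
```

```text
[517.86118639  34.35018108  82.98156539] 6.05 [-0.81855888  0.77572802 -0.29763871]
[178.92766903 307.207943  ]
[270.62204446 239.94460573] [271.26353963 276.03603878] [211.86157831 255.98241022]
```

View pics/a_topc.png

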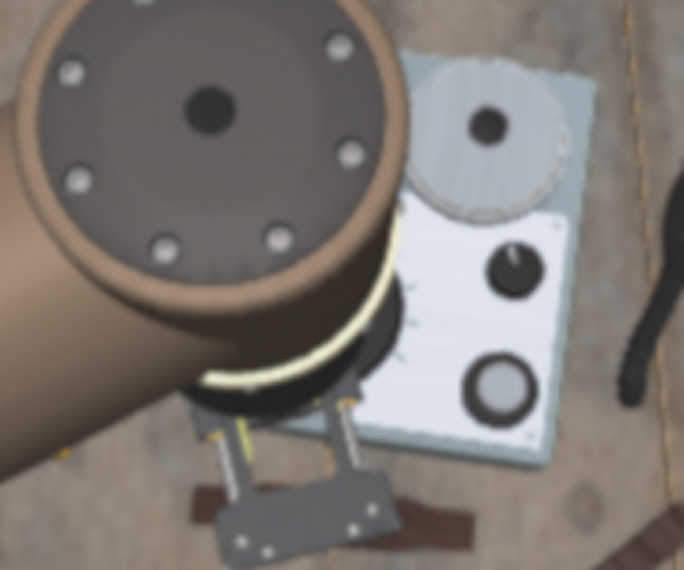

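Run:
```python
from h import *
print(proj("scene",[494.321,-459.611,202.861]), proj("top",[494.321,-459.611,202.861]))
R=Rot.from_quat([-3.99380103e-01,9.16785113e-01,6.71590716e-04,-3.73245337e-04]).as_matrix()
for s in(-1,1):
  for d in (44,65): print(s*d,proj("scene",np.array([494.3,-459.6,202.9])+s*d*R[:,1]))
a=cv2.resize(cv2.imread("pics/scene0.png")[150:270,370:560],None,fx=4,fy=4,interpolation=cv2.INTER_CUBIC)
b=cv2.resize(cv2.imread("pics/a_scene.png")[180:250,215:285],None,fx=480/70,fy=480/70,interpolation=cv2.INTER_CUBIC)
cv2.imwrite("pics/cmp.png",cv2.resize(np.hstack([a[:,:],b]),None,fx=.64,fy=.64))
```

```text
[445.76478625 266.77509628] [559.5806022  230.57435609]
-44 [480.83866668 267.84795068]
-65 [497.72924165 268.37641732]
44 [411.06608648 265.66492963]
65 [394.65204558 265.15137263]
```

View pics/cmp.png

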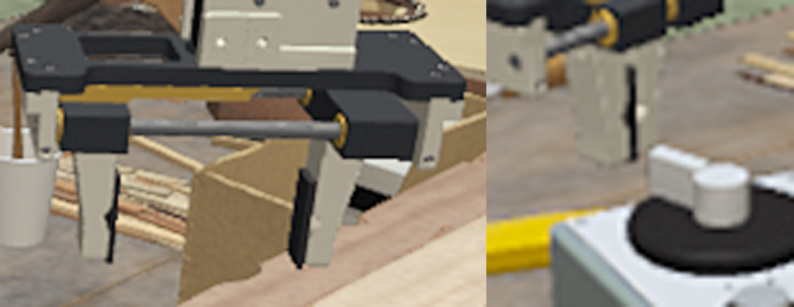

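Both pictures put the visible fingertips about 19 mm higher than the reported TCP: 14 px at the start pose and 10 px here. The real tips are therefore near z≈102, above the lever. I'll back off, do a guarded descent and feel again with averaged force.

```bash
cat >> h.py <<'E'
def force(n=5):
    a=[]
    for _ in range(n): bot.pause(.02); a.append(bot.read_state()['contact_force'])
    return np.mean(a,0)
E
python3 - <<'E'
from h import *
phi=np.radians(101.3); v=np.array([-np.sin(phi),np.cos(phi)])
bot.line_to([*finger(phi,12),83],velocity=60); f0=force(10); print(f0)
ok=True
for z in range(80,64,-3):
    bot.line_to([*finger(phi,12),z],velocity=40); f=force()-f0; print(z,f.round(2))
    if f[2]>2.5: ok=False; bot.line_to([*finger(phi,12),z+6],velocity=60); break
if ok:
  for g in np.arange(10,-6,-1.):
    bot.line_to([*finger(phi,g),z],velocity=20)
    f=force(4)-f0; print(g,f.round(2))
    if f[:2]@v>2: break
s=bot.read_state();print(s['t'],s['tcp_pos'])
cv2.imwrite("pics/b_scene.png",bot.camera("scene")[:,:,::-1])
im=cv2.imread("pics/b_scene.png"); cv2.imwrite("pics/b_crop.png",cv2.resize(im[180:280,210:330],None,fx=5.5,fy=5.5,interpolation=cv2.INTER_CUBIC))
E
```

```text
[-0.06294172  0.19168122  0.07049727]
80 [-0.22 -0.24  0.34]
77 [0.07 0.01 0.2 ]
74 [ 0.01 -0.21 -0.1 ]
71 [ 0.03 -0.39  0.3 ]
68 [ 0.14  0.44 -0.05]
65 [ 0.2  -0.33  0.11]
10.0 [-0.29  0.18 -0.09]
9.0 [ 0.09 -0.58 -0.31]
8.0 [ 0.04 -0.31 -0.27]
7.0 [ 0.34 -0.32 -0.38]
6.0 [-0.14 -0.68  0.4 ]
5.0 [ 0.38 -0.2  -0.17]
4.0 [ 0.07 -0.02 -0.21]
3.0 [ 0.18 -0.39  0.14]
2.0 [ 0.03 -0.55 -0.31]
1.0 [-0.22  0.   -0.05]
0.0 [ 0.02  0.01 -0.2 ]
-1.0 [-0.56 -0.05 -0.19]
-2.0 [ 0.42 -0.03 -0.36]
-3.0 [ 0.2  -0.35 -0.43]
-4.0 [-0.48 -0.41 -0.57]
-5.0 [-0.12 -0.29  0.13]
13.5333 [529.65944032  36.69466027  64.99232696]
```

View pics/b_crop.png

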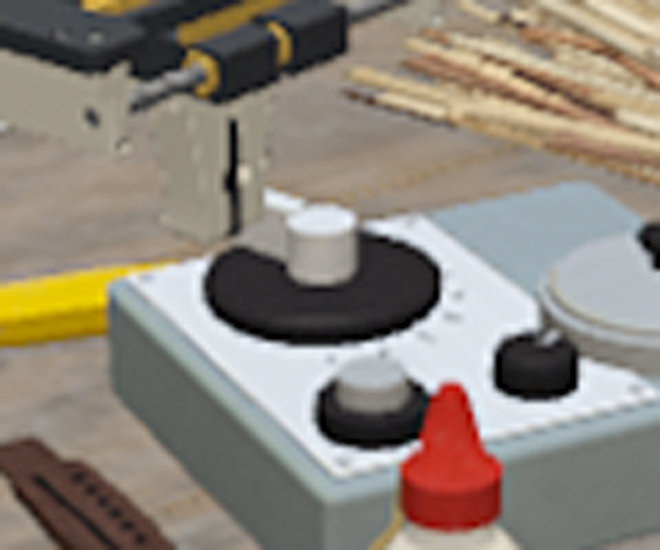

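The fingers are now behind the lever and clear of the disc, slit at crop (233,180), and tapered to about 13 mm half thickness, so contact should come some 8 mm further on. I'll continue to contact, then sweep about two clicks while logging force.

```bash
cat >> h.py <<'E'
def sweep(p0,p1,g,z,f0,step=4.5):
    out=[]
    for d in np.linspace(p0,p1,int(np.ceil(abs(p1-p0)/step))+1)[1:]:
        phi=np.radians(d); u=np.array([np.cos(phi),np.sin(phi)])
        bot.line_to([*finger(phi,g),z],velocity=25,ori=quat(phi+np.pi/2))
        f=force(3)-f0; out.append((round(d,1),round(f[:2]@[-u[1],u[0]],1),round(f[:2]@u,1),round(f[2],1)))
    return out
E
python3 - <<'E'
from h import *
phi=np.radians(101.3); v=np.array([-np.sin(phi),np.cos(phi)])
z=65; f0=force(8)
for g in np.arange(-6,-14,-.7):
    bot.line_to([*finger(phi,g),z],velocity=20)
    f=force(3)-f0; print(round(g,1),f.round(2))
    if f[:2]@v>1.8: break
else: raise SystemExit
print(bot.read_state()['t'])
print(*sweep(101.3,101.3-41,g,z,f0),sep='\n')
s=bot.read_state();print(s['t'],s['tcp_pos'])
im=bot.camera("scene")[:,:,::-1]; cv2.imwrite("pics/c_scene.png",im)
cv2.imwrite("pics/c_top.png",bot.camera("top")[:,:,::-1])
cv2.imwrite("pics/c_crop.png",cv2.resize(im[180:280,210:330],None,fx=5.5,fy=5.5,interpolation=cv2.INTER_CUBIC))
print(g,f0)
E
```

```text
-6.0 [-3.49  0.48  1.41]
14.0167
(np.float64(97.2), np.float64(4.0), np.float64(0.4), np.float64(2.0))
(np.float64(93.1), np.float64(2.1), np.float64(0.9), np.float64(-1.0))
(np.float64(89.0), np.float64(0.0), np.float64(0.1), np.float64(0.2))
(np.float64(84.9), np.float64(0.6), np.float64(0.2), np.float64(0.1))
(np.float64(80.8), np.float64(0.5), np.float64(0.5), np.float64(-0.3))
(np.float64(76.7), np.float64(5.3), np.float64(0.3), np.float64(3.2))
(np.float64(72.6), np.float64(3.4), np.float64(0.2), np.float64(1.3))
(np.float64(68.5), np.float64(0.4), np.float64(0.2), np.float64(0.2))
(np.float64(64.4), np.float64(-0.1), np.float64(0.2), np.float64(0.2))
(np.float64(60.3), np.float64(0.7), np.float64(-0.4), np.float64(0.1))
17.1833 [556.96204136  46.79184725  64.97742878]
-6.0 [ 0.13177936 -0.15106757 -0.03327402]
```

View pics/c_crop.png

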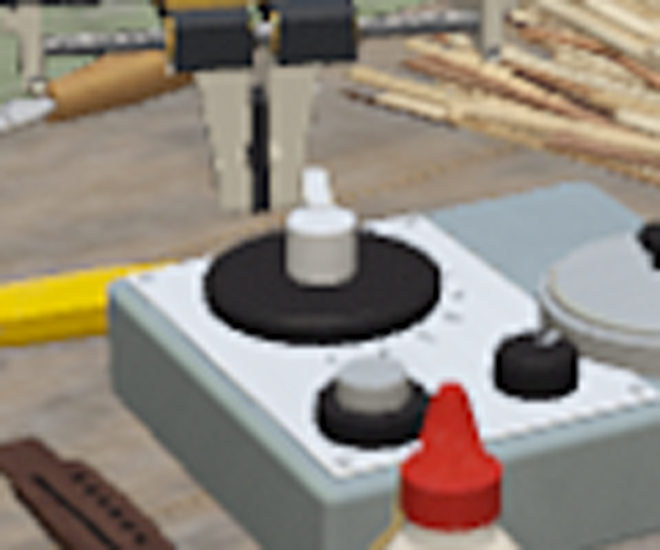

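The lever has moved two clicks and now stands free ahead of the finger, its end at crop (316,175). The force humps agree with the geometry. I'll push clicks 3 and 4, stopping about 5° short of the fourth rest, then back off and look.

Run:
```python
from h import *
z=65; g=-6.; f0=np.array([.13,-.15,-.03])
print(*sweep(60.3,17,g,z,f0,4),sep='\n')
phi=np.radians(17)
bot.line_to([*finger(phi,4),z],velocity=50)
bot.line_to([*finger(phi,4),135],velocity=120)
bot.move_ptp([508.4,-86.9,135],quat(YAW+np.pi/2))
bot.pause(.2);s=bot.read_state();print(s['t'],s['tcp_pos'])
im=bot.camera("scene")[:,:,::-1]; a=cv2.resize(im[180:280,210:330],(480,400),interpolation=cv2.INTER_CUBIC)
t=bot.camera("top")[:,:,::-1]; b=cv2.resize(t[150:270,240:360],(400,400),interpolation=cv2.INTER_CUBIC)
cv2.imwrite("pics/d.png",cv2.resize(np.hstack([a,b]),None,fx=.9,fy=.9))
```

```text
(np.float64(56.4), np.float64(4.6), np.float64(-0.3), np.float64(1.9))
(np.float64(52.4), np.float64(5.3), np.float64(-1.1), np.float64(1.5))
(np.float64(48.5), np.float64(1.2), np.float64(-0.9), np.float64(0.4))
(np.float64(44.6), np.float64(0.0), np.float64(0.1), np.float64(-0.1))
(np.float64(40.6), np.float64(0.6), np.float64(-0.1), np.float64(0.1))
(np.float64(36.7), np.float64(0.8), np.float64(-0.2), np.float64(-0.1))
(np.float64(32.7), np.float64(5.5), np.float64(-0.9), np.float64(1.4))
(np.float64(28.8), np.float64(3.8), np.float64(-1.5), np.float64(1.1))
(np.float64(24.9), np.float64(0.3), np.float64(-0.3), np.float64(-0.8))
(np.float64(20.9), np.float64(-0.0), np.float64(-0.4), np.float64(0.1))
(np.float64(17.0), np.float64(-0.1), np.float64(-0.6), np.float64(-0.1))
22.6167 [508.77362353 -86.28395511 134.63790853]
```

View pics/d.png

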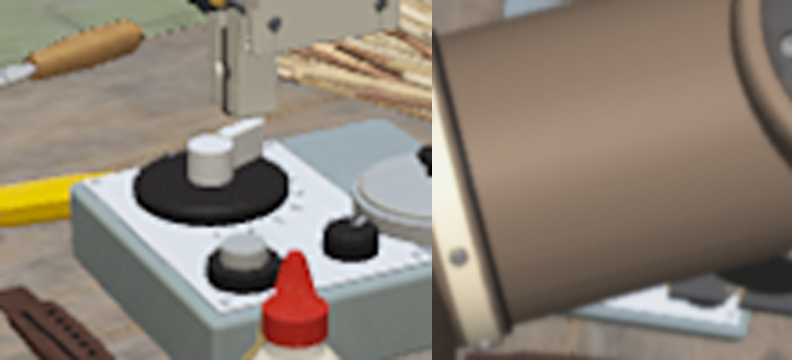

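The lever has moved four clicks (four force humps logged) and stands free at crop (245,135). The closed fingertip is over the button at crop (240,110). Now a guarded press, checked by force.

Run:
```python
from h import *
P=[508.4,-86.9]
bot.line_to([*P,72],velocity=90); f0=force(8); print(f0.round(2))
for z in np.arange(70,52,-1.):
    bot.line_to([*P,z],velocity=20); f=force(3)-f0; print(z,f.round(2),bot.read_state()['tcp_pos'][2].round(2))
    if f[2]>9: break
bot.pause(.3)
bot.line_to([*P,z+15],velocity=40); print(force(4)-f0)
bot.line_to([*P,190],velocity=150)
bot.move_joints([-0.461,0.359,0.012,0,-1.224,-0.288]); bot.pause(.2)
print(bot.read_state()['t'])
im=bot.camera("scene")[:,:,::-1]; a=cv2.resize(im[180:280,210:330],(480,400),interpolation=cv2.INTER_CUBIC)
t=bot.camera("top")[:,:,::-1]; b=cv2.resize(t[150:270,240:360],(400,400),interpolation=cv2.INTER_CUBIC)
cv2.imwrite("pics/e.png",cv2.resize(np.hstack([a,b]),None,fx=.9,fy=.9))
```

```text
[-0.14  0.12  0.26]
70.0 [-0.01 -0.09  0.41] 70.1
69.0 [ 0.17  0.47 -0.54] 68.96
68.0 [-0.38 -0.13 -0.23] 67.95
67.0 [0.28 0.31 0.07] 66.96
66.0 [0.68 0.31 0.03] 65.97
65.0 [ 0.42 -0.14 -0.38] 64.97
64.0 [ 0.25 -0.43 -0.42] 63.96
63.0 [-0.23  0.12 -0.46] 62.99
62.0 [ 0.12 -0.1   0.07] 61.96
61.0 [ 0.03 -0.1   0.37] 60.98
60.0 [0.3  0.1  1.38] 60.12
59.0 [0.51 0.13 1.83] 59.08
58.0 [ 0.42 -0.01  2.21] 58.07
57.0 [-0.24 -0.16  2.74] 57.08
56.0 [ 0.41 -0.32  3.45] 56.06
55.0 [0.33 0.25 4.73] 55.05
54.0 [-1.94  0.46  8.85] 54.51
53.0 [-4.89  1.12 16.9 ] 54.3
[ 0.10495376 -0.08980061 -0.33020284]
32.65
```

View pics/e.png

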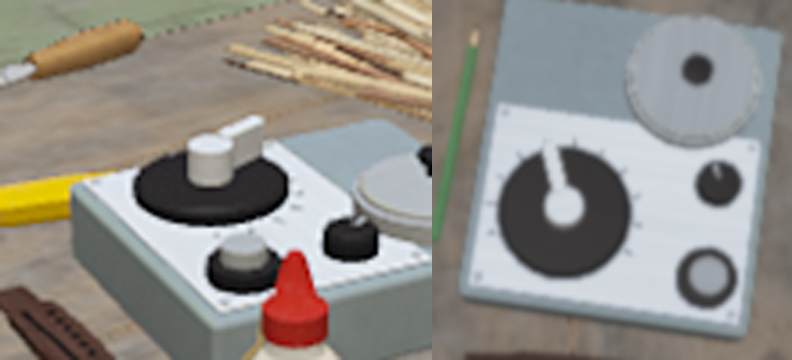

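The lever end is at (552,150) and the hub at (565,206), which is about 11° in the world frame and matches exactly four clicks. The button went down 6 mm to its stop and is up again at (708,273). The warmer and timer look unmoved.

```bash
python3 -c "
from plant import bot
print(bot.close_job())"
```

```text
the job is handed in; nothing more can be done
None
```

The job is handed in: the dial lever is exactly four clicks clockwise of where it stood. The start button was then pressed to its stop and came up again, and the arm ended clear of everything at about 33 s of the 48 s allowed.

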